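Open a specimen chamber by its pedal for an exposure and ease it shut

TASK

Pull the grey transit chock out from under the pedal of the specimen chamber and leave it standing on the table well clear, without disturbing the small things nearby. Then press the pedal down until you feel the lever come to rest firmly on its stop, without forcing it, and hold it there for four seconds so the detector can see the specimen. Finally ease the pedal back up slowly, over three seconds or more, until the lid is fully shut.

Things in the scene. Friction and masses are not known exactly. Their poses are not given: they have to be found in the camera images.
- station: Specimen chamber on its aluminium base plate, fixed to the table; origin on the table top, +z up. In its frame: plate 300 x 190 x 10 mm (x -135 to 165 mm); round steel chamber 120 mm across, 120 mm high, centred at x = +80 mm; the pedal lever points along -x; the push rod and the chock's grip are on the -y side.
- pedal_pad (a point): Centre of the top face of the pedal's flat steel pad (50 mm along the station's x, 60 mm along y, 10 mm thick, ribs 1 mm high). At rest it is level, 60 mm above the table. The pivot lies 150 mm from here along the station's +x, 5 mm lower. A spring and the lid's weight always push the pad up: 7 to 14 N at the pad move it.
- lid (a joint): Opening angle of the round steel lid (132 mm across, hinged on the side away from the pedal, top 133 mm above the table): 0 is shut; grows as the pedal goes down, 5 rad per rad of lever. It has no brake: let go, it slams. Closing faster than 1.6 rad/s damages its seal; the pad rising steadily at 10 mm/s closes it at about 0.35 rad/s.
- pedal: The pedal lever with its pad; origin on its pivot axis, its pad along its own -x. Pressing it with more than 26 N bends it.
- stop_block: Loose steel block, 24 mm (x) by 44 mm (y) (origin under its centre), between two guide rails on the base plate under the lever. Set by hand: the lever meets it after some 20 to 42 mm of pad travel, to be found by feel: the pedal then goes stiff at once. Bear on it with 8 N or more: 6 to 9 N more at the pad than moves the pedal. Do not shift it.
- chock_grip (a point): Grip point of the loose grey plastic chock (250 to 450 g), in its upright tab, 48 mm above the table. The tab is 24 mm along the chock's x (pinch it so, from above), 26 mm along y; its top is 66 mm above the table, its centre 67 mm from the chock's origin along the chock's -y.
- chock: The chock: origin on its underside, +z up, axes about parallel to the station's at the start. A 16 mm high foot (y from -110 mm) carries the tab and a block 36 mm (x) by 52 mm (y), 35 mm high, centred at y = +4 mm, which starts under the pad with 15 mm to spare: draw it out along its -y by 80 mm or more, best lifted 3 to 5 mm. Pressed down or tipped, it jams.
- battery: Bystander: small block battery standing on the table, 26 x 17 x 44 mm high, origin under its centre.
- fitting: Bystander: steel pipe fitting, 40 mm across, 42 mm high, origin under its centre.
- vial: Bystander: amber glass jar, 36 mm across, 55 mm high, origin under its centre.
Things that resemble listed ones, but are neither listed nor needed, are in the scene too. Of the things like the chock, leave any that is blue, orange or purple; of the rest the larger one is meant.

How it is judged:
On the way, in this order (a step that is already met when the one before it is completed fails the run):
1. the chock stands on the table, clear of the pedal, and is let go (horizontal distance between chock and pedal_pad above 0.065 m and height (world z) of chock below 0.006 m and angle between chock's own z axis and vertical below 0.1 rad and linear speed of chock below 0.02 m/s and contact force between the fingers and chock below 0.1 N), for 0.2 s.
2. the lever rests firmly on its stop (8 N or more) for 3 s, lid up (contact force between pedal and stop_block above 8 N and value of joint lid above 0.5 rad), for 3 s.
3. the lid is back down (value of joint lid below 0.03 rad), for 0.2 s.
At the end, for the whole second after the job is handed in: the lid is shut (within 0.03 rad), and the chock stands upright (within 0.1 rad) and still on the table with its origin more than 65 mm from the centre of the pad (value of joint lid below 0.03 rad and horizontal distance between chock and pedal_pad above 0.065 m and height (world z) of chock below 0.006 m and angle between chock's own z axis and vertical below 0.1 rad and linear speed of chock below 0.02 m/s); the robot touches nothing.
It fails at once if the pedal is forced (more than 26 N) (contact force between the fingers and pedal above 26 N).
It fails at once if the lid falls shut faster than 1.6 rad/s (velocity of joint lid below -1.6 rad/s).
It fails at once if the stop block is shifted by more than 8 mm (distance of stop_block from where it was at the start of the episode above 0.008 m).
It fails at once if a bystander is shifted by more than 15 mm or knocked over (distance of any of battery, fitting, vial from where it was at the start of the episode above 0.015 m or angle between any of battery, fitting, vial's own z axis and vertical above 0.5 rad).
It also fails if it takes over 70 s, if anything falls off the work surface, if the arm or the gripper's body presses on something with over 40 N, if the wrist force passes 120 N, or if a joint passes its speed limit or range.

ROBOT

A 7-joint arm with a two-finger parallel gripper is mounted at the origin on the work surface. World frame = base frame: x ahead of the robot, y to its left, z up, the work surface at z = 0. Lengths are in m, angles in rad, forces in N, time in s.
With the tool pointing down it reaches from about 0.425 to 0.95 m from the base axis. Payload 4.7 kg.
Tool frame: the origin (TCP) lies midway between the tips of the shut fingers; the grasp point (between the pads) lies 19 mm behind it (bot.tcp_to_grasp is the distance from the TCP to the grasp point, in m); z points along the fingers, y is the direction in which the jaws open and shut (so a half turn about z gives the same grasp; the last joint's range is limited). The gripper opens to 87 mm and grips with 3 to 60 N. Pads are 19 mm wide; open, the fingers measure 117 mm over their backs; the gripper's body (75 mm by 190 mm) begins 51 mm behind the grasp point.
Start: joints at [1.125, 0.469, -0.049, 1.532, 0.024, 1.141, -0.082], TCP at [0.273, -0.617, 0.223] pointing down, gripper open.
Joint ranges: [-2.59, 2.59], [-0.33, 1.99], [-1.39, 1.29], [0.1, 2.45], [-1.04, 4.18], [0.21, 1.99], [-2.66, 2.66]. Speed limits (rad/s): [2.57, 2.57, 3.14, 3.14, 3.14, 3.14, 3.14].

INTERFACE

Orientations are given as a rotation vector (axis times angle).
In Python, from plant import bot gives the robot as it stands. The module is installed in compiled form; this text tells all that it offers.
- The arm moves only by the tool send_rows, never from a script. Its arguments are lists of equal length, an entry for each row: "angular": the turn, a rotation vector about the tool's x, y, z in rad, a list of three; "xyz": the shift along the tool's x, y, z in cm, a list of three; "grip": the finger opening in cm, from 0 to 8.7. A call has 1 to 10 rows; each row shifts and turns the commanded pose from where the row before left it, along the tool's axes as they then stand; what a row does not reach is not made up. A row lasts 1/12 s, in which the tool goes at most 41.7 mm and 7.16 degrees, less where a joint would pass 70% of its speed; a pose out of reach is approached as far as the arm can. A call with a gripper value outside its range is refused whole. The fingers move at their own pace and stop on an object; "squeeze" is the grip in N (left out, the last holds). Time passes only in rows, so rows that do not move let the fingers close. It gives the time, the measured TCP pose, the force and the opening at its end, in the units of the state.
- bot.get_obs(): the state, without advancing time (a new reading comes with each control period).
- bot.get_image(name): name is "scene" or "top" or "wrist"; returns a dict with "color" (400x640x3 uint8, red, green, blue), "z_map" (400x640 float32, m along the optical axis (not along the pixel's ray), 0 where there is no reading), "vfov" (degrees; the focal length in pixels is half the picture's height over the tangent of half this angle, whatever the lens; pixels are square), "cx", "cy" (the principal point, pixels), "pose" (4x4, takes a point from camera to world coordinates). Camera axes: x right, y down, z forward; pixel columns grow to the right and rows downward; lengths in m; the calibration is good to about 2 mm. A picture is of the moment at which its call begins.
- bot.hand_in(): hands the job in, once; it reports no verdict.
The state is a dict: "time": time; "joint_pos": joint angles; "qd": joint speeds; "effort": joint torques, N m; "position": TCP position; "eef_rot": TCP orientation; "wrist_force": force on the tool from outside, world axes, zero at the start; "ft_torque": the same for the moment, N m; "finger_gap": finger opening in m.
Only numpy, scipy, OpenCV 4.12 (cv2) and the standard library are available. Lean on these libraries where they do the work, as an engineer would, in place of code of your own. Each camera call takes 0.05 s, during which the arm holds its last target. There are 200 camera calls.

## Working session

There is one attempt and no reset: what is moved stays moved. The work goes in short steps, Python scripts to look and compute and a tool call to move; the robot and the scene stay as the last step left them, time stands still between calls to the robot, and variables do not carry over. Pictures are saved under pics/ and viewed, about 8 in all and at most 12, crops included, and the job is handed in when it is done.

Besides the shell and the picture viewer there is one more tool, called after "Emit:" in YAML: its name, and indented under it one key for each argument. send_rows: Moves the arm, as the interface text tells. Its arguments: {"type":"object","properties":{"angular":{"type":"array","items":{"type":"array","items":{"type":"number"}}},"xyz":{"type":"array","items":{"type":"array","items":{"type":"number"}}},"grip":{"type":"array","items":{"type":"number"}},"squeeze":{"type":"number"}},"required":["angular","xyz","grip"]}

```bash
mkdir -p pics
cat > h.py <<'E'
import numpy as np, cv2
from plant import bot
def shot(name):
    im=bot.get_image(name); h=im["color"].shape[0]
    im["f"]=h/2/np.tan(np.radians(im["vfov"])/2); return im
def pts(im):
    z=im["z_map"]; v,u=np.mgrid[:z.shape[0],:z.shape[1]]
    P=np.stack([(u-im["cx"])/im["f"]*z,(v-im["cy"])/im["f"]*z,z],-1)
    T=im["pose"]; W=P@T[:3,:3].T+T[:3,3]; W[z==0]=np.nan; return W
def ray(im,u,v,h):
    T=im["pose"]; d=T[:3,:3]@np.array([(u-im["cx"])/im["f"],(v-im["cy"])/im["f"],1]); o=T[:3,3]
    return o+d*(h-o[2])/d[2]
def save(name,c): cv2.imwrite("pics/"+name,c[...,::-1])
E
python3 - <<'E'
from h import *
import pickle
for n in ["top","scene"]:
    im=shot(n); save(n+"1.png",im["color"]); pickle.dump(im,open(n+"1.pkl","wb"))
    print(n,im["vfov"],im["cx"],im["cy"],im["pose"].round(3).tolist())
o=bot.get_obs(); print({k:np.round(v,3).tolist() for k,v in o.items()}, bot.tcp_to_grasp)
E
```

```text
top 43.804627996610876 323.0969283193513 198.90662751385585 [[-0.018, -0.98, 0.197, 0.393], [-1.0, 0.018, -0.002, 0.093], [-0.001, -0.197, -0.98, 1.048], [0.0, 0.0, 0.0, 1.0]]
scene 43.556466183721625 326.875031420751 196.06192910616 [[0.742, 0.436, -0.509, 1.101], [0.67, -0.5, 0.549, -0.466], [-0.015, -0.749, -0.663, 0.75], [0.0, 0.0, 0.0, 1.0]]
{'time': 0.1, 'joint_pos': [1.125, 0.469, -0.049, 1.534, 0.024, 1.141, -0.082], 'qd': [0.001, -0.003, -0.001, -0.004, 0.0, 0.001, -0.001], 'effort': [0.001, -50.917, -0.081, -23.683, -0.061, 0.034, 0.0], 'position': [0.273, -0.617, 0.222], 'eef_rot': [-3.072, -0.65, 0.001], 'wrist_force': [-0.308, -0.111, -0.114], 'ft_torque': [0.015, -0.01, -0.029], 'finger_gap': 0.087} 0.0187
```

View pics/top1.png

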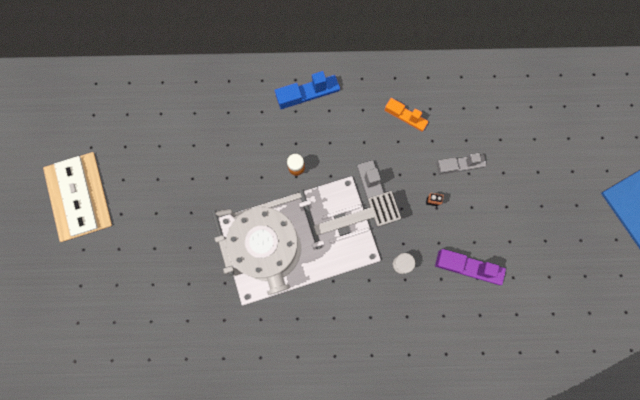

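View pics/scene1.png

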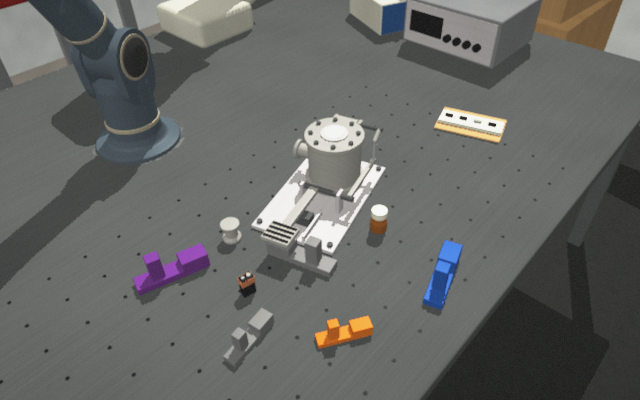

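The top view shows the station with the chamber at (262,241), the pad at (385,208) and a grey chock under the pad with its tab at (372,178). The vial is at (296,163), the battery at (435,199) and the fitting at (404,263). Candidates for the chock:
- grey under the pad, (372,178)
- small grey, (462,162)
- blue, (308,90)
- orange, (407,114)
- purple, (470,267)

I choose the larger grey one under the pad, and check it in a crop with measurements.

Run:
```python
from h import *
import pickle
im=pickle.load(open("top1.pkl","rb")); W=pts(im); c=im["color"].astype(int)
save("crop1.png",cv2.resize(im["color"][140:290,210:460],None,fx=3.2,fy=3.2,interpolation=cv2.INTER_CUBIC))
z=W[...,2]
print("table z",np.nanmedian(z[320:390,100:500]))
def comp(mask,box,n):
    m=np.zeros(z.shape,np.uint8); x0,y0,x1,y1=box; m[y0:y1,x0:x1]=mask[y0:y1,x0:x1]
    p=W[m>0]; print(n,len(p),"mean",np.nanmean(p,0).round(4),"min",np.nanmin(p,0).round(4),"max",np.nanmax(p,0).round(4))
    r=cv2.minAreaRect((p[:,:2]*1000).astype(np.float32)); print("   rect mm",np.round(r[0],1),np.round(r[1],1),round(r[2],1)); return p
comp((z>.127)&(z<.145),(200,180,320,310),"lid")
comp((z>.05)&(z<.07),(364,185,405,230),"pad")
comp((z>.055)&(z<.075),(355,150,385,192),"tab")
comp((z>.008)&(z<.025),(350,150,385,205),"foot")
comp((z>.006)&(z<.016)&(c.min(-1)>140),(200,170,385,310),"plate")
comp((z>.035)&(z<.065),(282,145,310,180),"vial")
comp((z>.03)&(z<.06),(422,185,450,210),"battery")
comp((z>.03)&(z<.06),(390,250,420,278),"fitting")
```

```text
table z -0.0002884013961649279
lid 4174 mean [0.4977 0.2102 0.1329] min [0.4337 0.1409 0.127 ] max [0.5641 0.2982 0.1413]
   rect mm [498.1 216.7] [130.7 151.9] 5.2
pad 832 mean [ 0.5692 -0.0284  0.0603] min [ 0.5365 -0.0633  0.0509] max [0.6054 0.0096 0.0665]
   rect mm [568.2 -22.1] [60.5 72.2] 16.8
tab 162 mean [ 0.638  -0.0114  0.0651] min [ 0.6238 -0.0256  0.0561] max [0.6528 0.0025 0.0706]
   rect mm [638.6 -11.8] [27. 24.] 15.0
foot 566 mean [0.6328 0.0019 0.0141] min [ 0.5865 -0.0365  0.008 ] max [0.6842 0.034  0.0244]
   rect mm [633.6   6.8] [87.8 74.5] 14.3
plate 6378 mean [0.5162 0.1031 0.01  ] min [ 0.3855 -0.0344  0.006 ] max [0.6632 0.3123 0.016 ]
   rect mm [527.8 120.9] [195.4 351.4] 17.1
vial 215 mean [0.672  0.1469 0.0537] min [0.6573 0.1312 0.0375] max [0.6891 0.1625 0.061 ]
   rect mm [673.1 146.8] [31.3 31.7] 88.0
battery 132 mean [ 0.5928 -0.1412  0.0425] min [ 0.5824 -0.1571  0.0304] max [ 0.6044 -0.1284  0.0482]
   rect mm [ 593.6 -142.4] [26.8 18. ] 78.8
fitting 306 mean [ 0.4622 -0.0713  0.0418] min [ 0.4429 -0.0902  0.0349] max [ 0.4809 -0.052   0.0472]
   rect mm [461.8 -70.9] [37.9 37.8] 86.9
```

View pics/crop1.png

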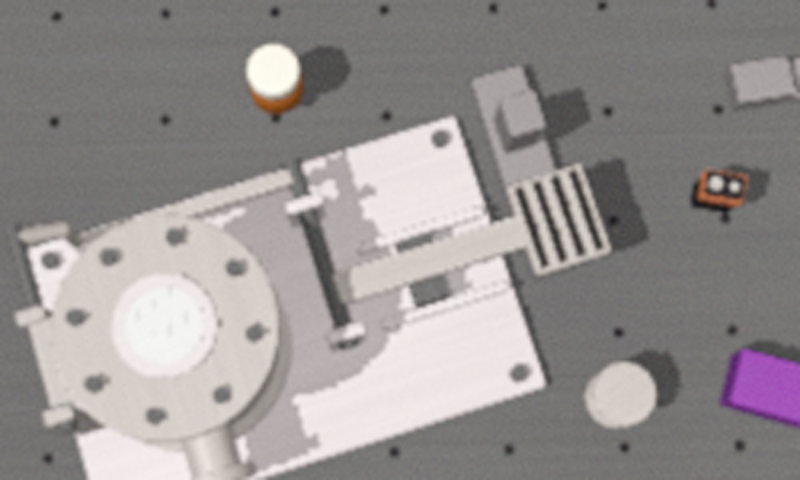

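The crop confirms that the larger grey chock sits under the pad at crop (515,120), with the battery (722,190) and fitting (620,395) clear. Next I refine the pad, yaw and tab, cross-check in the scene view, and work out the first move.

```bash
cat >> h.py <<'E'
from scipy.spatial.transform import Rotation as R
def delta(p,yaw_deg):
    """rotvec + shift (cm) in the tool frame now; tool down, jaw (tool y) along yaw_deg in the world"""
    o=bot.get_obs(); A=R.from_rotvec(o["eef_rot"]); y=np.r_[np.cos(np.radians(yaw_deg)),np.sin(np.radians(yaw_deg)),0]
    z=np.r_[0,0,-1.]; B=R.from_matrix(np.c_[np.cross(y,z),y,z])
    print("t",round(o["time"],2),"pos",np.round(o["position"],4),"F",np.round(o["wrist_force"],2),"gap",round(float(o["finger_gap"]),4))
    print("rot",(A.inv()*B).as_rotvec().round(4),"shift cm",(A.inv().apply(np.array(p)-o["position"])*100).round(2))
E
python3 - <<'E'
from h import *
import pickle
def rect(p): 
    r=cv2.minAreaRect((p[:,:2]*1000).astype(np.float32)); return np.round(r[0],1),np.round(r[1],1),round(r[2],1)
for n in ["top","scene"]:
    im=pickle.load(open(n+"1.pkl","rb")); W=pts(im); x,y,z=np.moveaxis(W,-1,0)
    a=np.radians(16); ux=np.array([-np.sin(a),np.cos(a)]); uy=np.array([-np.cos(a),-np.sin(a)])
    d=W[...,:2]-[.567,-.03]; s=d@ux; t=d@uy
    pad=(abs(s)<.04)&(abs(t)<.038)&(z>.053)&(z<.067); p=W[pad]
    sp=s[pad]; tp=t[pad]
    outer=sp<.015
    print(n,"pad z",np.median(p[:,2]).round(4),"s",np.percentile(sp,[1,99]).round(4),"t",np.percentile(tp[outer],[1,99]).round(4), rect(p[outer]))
    q=W[(abs(s-.0)<.045)&(t<-.05)&(t>-.11)&(z>.061)&(z<.072)]
    print("  tab",q.mean(0).round(4),np.median(q,0).round(4),rect(q))
    l=W[(z>.128)&(z<.137)&(np.hypot(x-.498,y-.207)<.08)]; (c,r)=cv2.minEnclosingCircle((l[:,:2]*1000).astype(np.float32)); print("  lid",c,r)
    e=W[(abs(s-.15)<.13)&(t<-.02)&(t>-.12)]; print("  max z by s near rod",[(round(k,2),np.nanmax(z[(abs(s-k)<.01)&(t<-.03)&(t>-.14)],initial=0).round(3)) for k in np.arange(.02,.2,.03)])
delta([.638,-.0115,.15],-74)
E
```

```text
top pad z 0.0604 s [-0.028   0.0384] t [-0.0328  0.0263] (array([572.3, -35.6]), array([60.5, 44. ]), 16.8)
  tab [ 0.6383 -0.0116  0.0654] [ 0.6383 -0.0115  0.0655] (array([638.6, -11.8]), array([27., 24.]), 15.0)
  lid (497.3741760253906, 213.9230194091797) 73.27019500732422
  max z by s near rod [(np.float64(0.02), np.float64(0.061)), (np.float64(0.05), np.float64(0.024)), (np.float64(0.08), np.float64(0.023)), (np.float64(0.11), np.float64(0.025)), (np.float64(0.14), np.float64(0.068)), (np.float64(0.17), np.float64(0.064)), (np.float64(0.2), np.float64(0.136))]
scene pad z 0.0596 s [-0.0291  0.0388] t [-0.0342  0.0244] (array([573.5, -36.4]), array([61.1, 45.5]), 16.0)
  tab [ 0.641  -0.0125  0.0647] [ 0.641  -0.0126  0.0649] (array([640.2, -12.2]), array([26.5, 25. ]), 13.3)
  lid (498.12664794921875, 212.89724731445312) 73.88784790039062
  max z by s near rod [(np.float64(0.02), np.float64(0.061)), (np.float64(0.05), np.float64(0.025)), (np.float64(0.08), np.float64(0.024)), (np.float64(0.11), np.float64(0.022)), (np.float64(0.14), np.float64(0.067)), (np.float64(0.17), np.float64(0.062)), (np.float64(0.2), np.float64(0.133))]
t 0.1 pos [ 0.2731 -0.6167  0.2216] F [-0.31 -0.11 -0.11] gap 0.087
rot [-0.0017  0.0002  0.1376] shift cm [ 57.87 -40.55   7.23]
```

Emit:
send_rows:
  angular:
    - [0, 0, 0]
    - [0, 0, 0]
    - [0, 0, 0]
    - [0, 0, 0]
    - [0, 0, 0]
    - [0, 0, 0]
    - [0, 0, 0]
    - [0, 0, 0]
    - [0, 0, 0]
    - [0, 0, 0]
  xyz:
    - [2.9, -2.03, 0]
    - [2.9, -2.03, 0]
    - [2.9, -2.03, 0]
    - [2.9, -2.03, 0]
    - [2.9, -2.03, 0]
    - [2.9, -2.03, 0]
    - [2.9, -2.03, 0]
    - [2.9, -2.03, 0]
    - [2.9, -2.03, 0]
    - [2.9, -2.03, 0]
  grip: [5.5, 5.5, 5.5, 5.5, 5.5, 5.5, 5.5, 5.5, 5.5, 5.5]

```text
time: 0.93
position: [0.4566, -0.3124, 0.2223]
eef_rot: [-3.073, -0.65, 0.001]
wrist_force: [0.7, -0.7, 0.2]
finger_gap: 0.0549
```

Emit:
send_rows:
  angular:
    - [0, 0, 0]
    - [0, 0, 0]
    - [0, 0, 0]
    - [0, 0, 0]
    - [0, 0, 0]
    - [0, 0, 0]
    - [0, 0, 0]
    - [0, 0, 0]
    - [0, 0, 0]
    - [0, 0, 0.1]
  xyz:
    - [2.9, -2.03, 0]
    - [2.9, -2.03, 0]
    - [2.9, -2.03, 0]
    - [2.9, -2.03, 0]
    - [2.9, -2.03, 0]
    - [2.9, -2.03, 0]
    - [2.9, -2.03, 0]
    - [2.9, -2.03, 0]
    - [2.5, -1.8, 0]
    - [0, 0, 0]
  grip: [5.5, 5.5, 5.5, 5.5, 5.5, 5.5, 5.5, 5.5, 5.5, 5.5]

```text
time: 1.77
position: [0.6204, -0.0363, 0.2221]
eef_rot: [-3.095, -0.508, -0.003]
wrist_force: [-0.3, 0.6, 0.5]
finger_gap: 0.055
```

Emit:
send_rows:
  angular:
    - [0, 0, 0.05]
    - [0, 0, 0]
    - [0, 0, 0]
  xyz:
    - [0, 0, 0]
    - [0, 0, 3]
    - [0, 0, 0]
  grip: [5.5, 5.5, 5.5]

```text
time: 2.02
position: [0.6151, -0.0451, 0.1879]
eef_rot: [-3.112, -0.419, 0.014]
wrist_force: [-1.1, -0.2, -2.0]
finger_gap: 0.0551
```

Run:
```python
from h import *
delta([.639,-.012,.029],-75)
im=shot("wrist"); save("w1.png",im["color"]); W=pts(im); x,y,z=np.moveaxis(W,-1,0)
q=W[(np.hypot(x-.639,y+.012)<.035)&(z>.061)&(z<.073)]
r=cv2.minAreaRect((q[:,:2]*1000).astype(np.float32)); print(len(q),q.mean(0).round(4),np.round(r[0],1),np.round(r[1],1),r[2])
```

```text
t 2.02 pos [ 0.6151 -0.0451  0.1879] F [-1.11 -0.17 -2.03] gap 0.0551
rot [-0.0022  0.0087  0.0058] shift cm [ 3.32 -2.52 15.86]
806 [ 0.64   -0.0109  0.065 ] [639.6 -10.7] [26.  24.2] 15.346956253051758
```

View pics/w1.png

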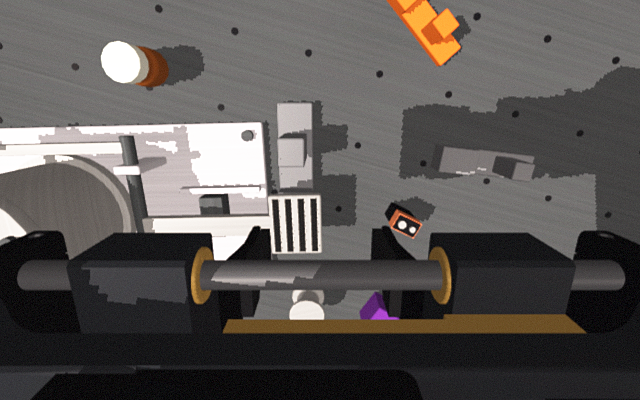

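The wrist view shows the tab at (292,152) aligned with the tool, with the pad at (297,223) and battery at (403,222) clear. The wrist measurement agrees with the top view: tab at (0.6396, -0.0107), yaw 15.3°. Going down.

Emit:
send_rows:
  angular:
    - [0, 0.005, 0.003]
    - [0, 0.004, 0.003]
    - [0, 0, 0]
    - [0, 0, 0]
    - [0, 0, 0]
    - [0, 0, 0]
    - [0, 0, 0]
    - [0, 0, 0]
  xyz:
    - [1.7, -1.3, 0]
    - [1.7, -1.3, 0]
    - [0, 0, 2.5]
    - [0, 0, 2.5]
    - [0, 0, 2.5]
    - [0, 0, 2.0]
    - [0, 0, 0]
    - [0, 0, 0]
  grip: [5.5, 5.5, 5.5, 5.5, 5.5, 5.5, 5.5, 5.5]

```text
time: 2.73
position: [0.6448, -0.0112, 0.0976]
eef_rot: [-3.114, -0.408, -0.012]
wrist_force: [-0.4, 0.3, -0.0]
finger_gap: 0.0551
```

Run:
```python
from h import *
delta([.6395,-.011,.029],-75)
```

```text
t 2.73 pos [ 0.6448 -0.0112  0.0976] F [-0.36  0.32 -0.01] gap 0.0551
rot [-0.0004 -0.0076 -0.0013] shift cm [-0.56 -0.16  6.86]
```

Emit:
send_rows:
  angular:
    - [0, -0.007, 0]
    - [0, 0, 0]
    - [0, 0, 0]
    - [0, 0, 0]
    - [0, 0, 0]
    - [0, 0, 0]
    - [0, 0, 0]
    - [0, 0, 0]
  xyz:
    - [-0.5, -0.15, 0]
    - [0, 0, 1.5]
    - [0, 0, 1.5]
    - [0, 0, 1.5]
    - [0, 0, 1.4]
    - [0, 0, 0.9]
    - [0, 0, 0]
    - [0, 0, 0]
  grip: [5.5, 5.5, 5.5, 5.5, 5.5, 5.5, 5.5, 5.5]

```text
time: 3.4
position: [0.6402, -0.0108, 0.03]
eef_rot: [-3.115, -0.408, -0.004]
wrist_force: [-0.3, -0.6, -0.1]
finger_gap: 0.0546
```

Emit:
send_rows:
  angular:
    - [0, 0, 0]
    - [0, 0, 0]
    - [0, 0, 0]
    - [0, 0, 0]
    - [0, 0, 0]
    - [0, 0, 0]
  xyz:
    - [0, 0, 0]
    - [0, 0, 0]
    - [0, 0, 0]
    - [0, 0, 0]
    - [0, 0, 0]
    - [0, 0, 0]
  grip: [2, 2, 2, 2, 2, 2]
  squeeze: 25

```text
time: 3.9
position: [0.6401, -0.0106, 0.0298]
eef_rot: [-3.115, -0.408, -0.004]
wrist_force: [0.2, 1.3, 0.4]
finger_gap: 0.0246
```

Run:
```python
from h import *
delta([.6395,-.011,.029],-75)
```

```text
t 3.9 pos [ 0.6401 -0.0106  0.0298] F [0.17 1.26 0.45] gap 0.0246
rot [-0.0001 -0.0024 -0.001 ] shift cm [-0.07  0.02  0.08]
```

Emit:
send_rows:
  angular:
    - [0, 0, 0]
    - [0, 0, 0]
    - [0, 0, 0]
    - [0, 0, 0]
    - [0, 0, 0]
    - [0, 0, 0]
  xyz:
    - [0, 0, 0]
    - [0, 0, 0]
    - [0, 0, -0.1]
    - [0, 0, -0.15]
    - [0, 0, -0.15]
    - [0, 0, 0]
  grip: [1.8, 1.8, 1.8, 1.8, 1.8, 1.8]
  squeeze: 50

```text
time: 4.4
position: [0.6398, -0.0109, 0.0334]
eef_rot: [-3.115, -0.408, -0.002]
wrist_force: [0.4, 0.6, -3.7]
finger_gap: 0.0237
```

Emit:
send_rows:
  angular:
    - [0, 0, 0]
    - [0, 0, 0]
    - [0, 0, 0]
    - [0, 0, 0]
  xyz:
    - [0.3, 0, 0]
    - [0.6, 0, 0]
    - [0.6, 0, 0]
    - [0, 0, 0]
  grip: [1.8, 1.8, 1.8, 1.8]

```text
time: 4.73
position: [0.6565, -0.0061, 0.0338]
eef_rot: [-3.114, -0.409, -0.007]
wrist_force: [0.7, -0.6, -3.7]
finger_gap: 0.0237
```

Emit:
send_rows:
  angular:
    - [0, 0, 0]
    - [0, 0, 0]
    - [0, 0, 0]
    - [0, 0, 0]
    - [0, 0, 0]
    - [0, 0, 0]
    - [0, 0, 0]
    - [0, 0, 0]
    - [0, 0, 0]
  xyz:
    - [1.0, 0, 0]
    - [1.3, 0, 0]
    - [1.5, 0, 0]
    - [1.5, 0, 0]
    - [1.5, 0, 0]
    - [1.3, 0, 0]
    - [0.8, 0, 0]
    - [0, 0, 0]
    - [0, 0, 0]
  grip: [1.8, 1.8, 1.8, 1.8, 1.8, 1.8, 1.8, 1.8, 1.8]

```text
time: 5.48
position: [0.7402, 0.0162, 0.0333]
eef_rot: [-3.115, -0.409, -0.001]
wrist_force: [0.0, -1.5, -4.0]
finger_gap: 0.0237
```

Emit:
send_rows:
  angular:
    - [0, 0, 0]
    - [0, 0, 0]
    - [0, 0, 0]
    - [0, 0, 0]
    - [0, 0, 0]
  xyz:
    - [0, 0, 0.1]
    - [0, 0, 0.1]
    - [0, 0, 0.1]
    - [0, 0, 0]
    - [0, 0, 0]
  grip: [1.8, 1.8, 1.8, 1.8, 1.8]

```text
time: 5.9
position: [0.7402, 0.0159, 0.0308]
eef_rot: [-3.115, -0.408, -0.003]
wrist_force: [-0.1, 0.2, -3.7]
finger_gap: 0.0236
```

Emit:
send_rows:
  angular:
    - [0, 0, 0]
    - [0, 0, 0]
    - [0, 0, 0]
    - [0, 0, 0]
  xyz:
    - [0, 0, 0.05]
    - [0, 0, 0.05]
    - [0, 0, 0.02]
    - [0, 0, 0]
  grip: [1.8, 1.8, 1.8, 1.8]

```text
time: 6.23
position: [0.7406, 0.016, 0.0299]
eef_rot: [-3.115, -0.409, -0.004]
wrist_force: [-0.1, 0.1, -1.4]
finger_gap: 0.0234
```

Touching down (load falling). Release and rise.

Emit:
send_rows:
  angular:
    - [0, 0, 0]
    - [0, 0, 0]
    - [0, 0, 0]
    - [0, 0, 0]
    - [0, 0, 0]
  xyz:
    - [0, 0, 0.03]
    - [0, 0, 0]
    - [0, 0, 0]
    - [0, 0, 0]
    - [0, 0, 0]
  grip: [1.8, 5, 5, 5, 5]

```text
time: 6.65
position: [0.7409, 0.0161, 0.0297]
eef_rot: [-3.115, -0.408, -0.004]
wrist_force: [0.1, 0.7, 0.2]
finger_gap: 0.0428
```

Emit:
send_rows:
  angular:
    - [0, 0, 0]
    - [0, 0, 0]
    - [0, 0, 0]
    - [0, 0, 0]
    - [0, 0, 0]
    - [0, 0, 0]
    - [0, 0, 0]
  xyz:
    - [0, 0, -1]
    - [0, 0, -2]
    - [0, 0, -2.5]
    - [0, 0, -2.5]
    - [0, 0, -1.5]
    - [0, 0, 0]
    - [0, 0, 0]
  grip: [5, 5, 5, 5, 5, 5, 5]

```text
time: 7.23
position: [0.741, 0.0161, 0.1261]
eef_rot: [3.115, 0.408, 0.008]
wrist_force: [0.8, 0.4, 0.0]
finger_gap: 0.05
```

Run:
```python
from h import *
delta([.5716,-.0323,.075],-74)
im=shot("top"); save("crop2.png",cv2.resize(im["color"][110:290,210:490],None,fx=2.8,fy=2.8,interpolation=cv2.INTER_CUBIC))
im=shot("scene"); save("s2.png",im["color"][170:330,180:460].repeat(2,0).repeat(2,1)); W=pts(im); x,y,z=np.moveaxis(W,-1,0)
q=W[(np.hypot(x-.74,y-.016)<.03)&(z>.055)&(z<.075)]; print(len(q),q.mean(0).round(4),q[:,2].max().round(4))
a=np.radians(16); ux=np.array([-np.sin(a),np.cos(a)]); uy=np.array([-np.cos(a),-np.sin(a)])
d=W[...,:2]-[.5716,-.0323]; s=d@ux; t=d@uy
p=(abs(s)<.035)&(abs(t)<.033)&(z>.053)&(z<.067); print("pad z",np.median(z[p]),np.percentile(s[p],[1,99]),np.percentile(t[p],[1,99]))
```

```text
t 7.23 pos [0.741  0.0161 0.1261] F [0.8  0.41 0.04] gap 0.05
rot [ 0.0007 -0.0048 -0.0185] shift cm [-17.64   0.3    5.03]
200 [0.7419 0.0124 0.0637] 0.0682
pad z 0.059595640055376375 [-0.02526301  0.03350464] [-0.03032191  0.02882356]
```

View pics/s2.png

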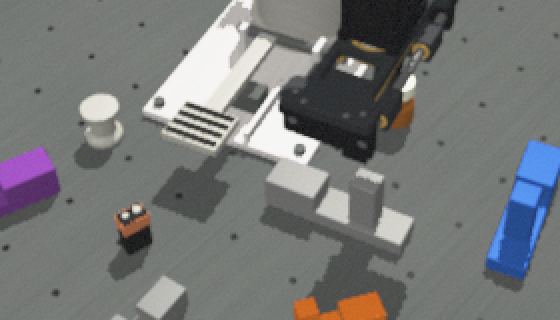

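The view shows the chock upright and clear at (340,205), the pad free at (200,125), and the battery (133,225) and fitting (102,115) undisturbed. Next I go over the pad with the fingers shut.

Emit:
send_rows:
  angular:
    - [0, 0, 0]
    - [0, 0, 0]
    - [0, 0, 0]
    - [0, 0, 0]
    - [0, 0, 0]
    - [0, 0, 0]
    - [0, 0, -0.018]
    - [0, 0, 0]
    - [0, 0, 0]
    - [0, 0, 0]
  xyz:
    - [-2.5, 0, 0]
    - [-3, 0, 0]
    - [-3, 0, 0]
    - [-3, 0.3, 0]
    - [-3, 0, 0]
    - [-2.6, 0, 0]
    - [-0.5, 0, 0]
    - [0, 0, 1.5]
    - [0, 0, 1.5]
    - [0, 0, 1]
  grip: [0, 0, 0, 0, 0, 0, 0, 0, 0, 0]
  squeeze: 30

```text
time: 8.17
position: [0.5702, -0.0323, 0.0821]
eef_rot: [-3.11, -0.437, 0.001]
wrist_force: [-0.4, 0.2, 0.5]
finger_gap: 0.0011
```

Emit:
send_rows:
  angular:
    - [0, 0, 0]
    - [0, 0, 0]
  xyz:
    - [0, 0, 0]
    - [0, 0, 0]
  grip: [0, 0]

```text
time: 8.33
position: [0.5707, -0.032, 0.0829]
eef_rot: [-3.11, -0.437, 0.0]
wrist_force: [0.9, -0.4, -0.3]
finger_gap: 0.0004
```

Run:
```python
from h import *
delta([.5716,-.0323,.060],-74)
```

```text
t 8.33 pos [ 0.5707 -0.032   0.0829] F [ 0.86 -0.42 -0.34] gap 0.0004
rot [-0.0009 -0.     -0.    ] shift cm [0.08 0.05 2.29]
```

Emit:
send_rows:
  angular:
    - [0, 0, 0]
    - [0, 0, 0]
    - [0, 0, 0]
    - [0, 0, 0]
    - [0, 0, 0]
    - [0, 0, 0]
    - [0, 0, 0]
    - [0, 0, 0]
    - [0, 0, 0]
    - [0, 0, 0]
  xyz:
    - [0.08, 0.05, 0.7]
    - [0, 0, 0.7]
    - [0, 0, 0.4]
    - [0, 0, 0.1]
    - [0, 0, 0.1]
    - [0, 0, 0.1]
    - [0, 0, 0.1]
    - [0, 0, 0.1]
    - [0, 0, 0.1]
    - [0, 0, 0]
  grip: [0, 0, 0, 0, 0, 0, 0, 0, 0, 0]

```text
time: 9.17
position: [0.5723, -0.0325, 0.0606]
eef_rot: [3.111, 0.436, 0.004]
wrist_force: [-0.6, -0.2, 3.9]
finger_gap: 0.0005
```

Emit:
send_rows:
  angular:
    - [0, 0, 0]
    - [0, 0, 0]
    - [0, 0, 0]
    - [0, 0, 0]
    - [0, 0, 0]
    - [0, 0, 0]
  xyz:
    - [0, 0, 0.08]
    - [0, 0, 0.08]
    - [0, 0, 0.08]
    - [0, 0, 0.08]
    - [0, 0, 0.08]
    - [0, 0, 0]
  grip: [0, 0, 0, 0, 0, 0]

```text
time: 9.67
position: [0.5723, -0.0326, 0.0571]
eef_rot: [3.111, 0.436, 0.004]
wrist_force: [-2.9, -0.9, 8.8]
finger_gap: 0.0005
```

Emit:
send_rows:
  angular:
    - [0, 0, 0]
    - [0, 0, 0]
    - [0, 0, 0]
    - [0, 0, 0]
    - [0, 0, 0]
    - [0, 0, 0]
    - [0, 0, 0]
    - [0, 0, 0]
    - [0, 0, 0]
    - [0, 0, 0]
  xyz:
    - [0, 0, 0.1]
    - [0, 0, 0.1]
    - [0, 0, 0.1]
    - [0, 0, 0.1]
    - [0, 0, 0.1]
    - [0, 0, 0.1]
    - [0, 0, 0.1]
    - [0, 0, 0.1]
    - [0, 0, 0.1]
    - [0, 0, 0]
  grip: [0, 0, 0, 0, 0, 0, 0, 0, 0, 0]

```text
time: 10.5
position: [0.5723, -0.0324, 0.0481]
eef_rot: [3.111, 0.437, 0.004]
wrist_force: [-2.7, 0.6, 8.8]
finger_gap: 0.0005
```

Emit:
send_rows:
  angular:
    - [0, 0, 0]
    - [0, 0, 0]
    - [0, 0, 0]
    - [0, 0, 0]
    - [0, 0, 0]
    - [0, 0, 0]
  xyz:
    - [0, 0, 0.1]
    - [0, 0, 0.1]
    - [0, 0, 0.1]
    - [0, 0, 0.1]
    - [0, 0, 0.1]
    - [0, 0, 0]
  grip: [0, 0, 0, 0, 0, 0]

```text
time: 11.0
position: [0.5722, -0.0321, 0.0432]
eef_rot: [-3.111, -0.437, -0.004]
wrist_force: [-2.6, 0.6, 9.8]
finger_gap: 0.0003
```

Emit:
send_rows:
  angular:
    - [0, 0, 0]
    - [0, 0, 0]
    - [0, 0, 0]
    - [0, 0, 0]
    - [0, 0, 0]
    - [0, 0, 0]
  xyz:
    - [0, -0.01, 0.05]
    - [0, -0.01, 0.05]
    - [0, 0, 0.05]
    - [0, 0, 0.05]
    - [0, 0, 0.05]
    - [0, 0, 0]
  grip: [0, 0, 0, 0, 0, 0]

```text
time: 11.5
position: [0.5722, -0.032, 0.0407]
eef_rot: [-3.111, -0.437, -0.004]
wrist_force: [-2.0, 0.0, 10.3]
finger_gap: 0.0007
```

Emit:
send_rows:
  angular:
    - [0, 0, 0]
    - [0, 0, 0]
    - [0, 0, 0]
    - [0, 0, 0]
    - [0, 0, 0]
    - [0, 0, 0]
  xyz:
    - [0, -0.01, 0.05]
    - [0, -0.01, 0.05]
    - [0, 0, 0.05]
    - [0, 0, 0.05]
    - [0, 0, 0.05]
    - [0, 0, 0]
  grip: [0, 0, 0, 0, 0, 0]

```text
time: 12.0
position: [0.5721, -0.0317, 0.0383]
eef_rot: [-3.111, -0.437, -0.004]
wrist_force: [-4.1, 1.4, 11.1]
finger_gap: 0.0009
```

Emit:
send_rows:
  angular:
    - [0, 0, 0]
    - [0, 0, 0]
    - [0, 0, 0]
    - [0, 0, 0]
    - [0, 0, 0]
    - [0, 0, 0]
  xyz:
    - [-0.02, -0.01, 0.05]
    - [-0.02, -0.01, 0.05]
    - [-0.01, 0, 0.05]
    - [0, 0, 0.05]
    - [0, 0, 0.05]
    - [0, 0, 0]
  grip: [0, 0, 0, 0, 0, 0]

```text
time: 12.5
position: [0.572, -0.0314, 0.0359]
eef_rot: [-3.111, -0.437, -0.005]
wrist_force: [-2.8, 0.2, 10.2]
finger_gap: 0.0005
```

Emit:
send_rows:
  angular:
    - [0, 0, 0]
    - [0, 0, 0]
    - [0, 0, 0]
    - [0, 0, 0]
    - [0, 0, 0]
    - [0, 0, 0]
  xyz:
    - [-0.02, -0.01, 0.05]
    - [-0.02, -0.01, 0.05]
    - [0, -0.01, 0.05]
    - [0, 0, 0.05]
    - [0, 0, 0.05]
    - [0, 0, 0]
  grip: [0, 0, 0, 0, 0, 0]

```text
time: 13.0
position: [0.5719, -0.0311, 0.0335]
eef_rot: [-3.111, -0.437, -0.006]
wrist_force: [-2.0, 0.4, 10.0]
finger_gap: 0.0006
```

Emit:
send_rows:
  angular:
    - [0, 0, 0]
    - [0, 0, 0]
    - [0, 0, 0]
    - [0, 0, 0]
    - [0, 0, 0]
    - [0, 0, 0]
  xyz:
    - [-0.01, -0.01, 0.05]
    - [0, -0.01, 0.05]
    - [0, -0.01, 0.05]
    - [0, 0, 0.05]
    - [0, 0, 0.05]
    - [0, 0, 0]
  grip: [0, 0, 0, 0, 0, 0]

```text
time: 13.5
position: [0.5718, -0.0308, 0.0311]
eef_rot: [-3.111, -0.437, -0.007]
wrist_force: [-3.2, 1.4, 9.9]
finger_gap: 0.0005
```

Emit:
send_rows:
  angular:
    - [0, 0, 0]
    - [0, 0, 0]
    - [0, 0, 0]
    - [0, 0, 0]
    - [0, 0, 0]
    - [0, 0, 0]
  xyz:
    - [-0.02, -0.01, 0.05]
    - [-0.01, -0.01, 0.05]
    - [0, -0.01, 0.05]
    - [0, 0, 0.05]
    - [0, 0, 0.05]
    - [0, 0, 0]
  grip: [0, 0, 0, 0, 0, 0]

```text
time: 14.0
position: [0.5717, -0.0305, 0.0289]
eef_rot: [-3.111, -0.437, -0.007]
wrist_force: [-2.9, 1.0, 12.6]
finger_gap: 0.0005
```

Emit:
send_rows:
  angular:
    - [0, 0, 0]
    - [0, 0, 0]
    - [0, 0, 0]
  xyz:
    - [0, 0, 0.05]
    - [0, 0, 0.05]
    - [0, 0, 0]
  grip: [0, 0, 0]

```text
time: 14.25
position: [0.5718, -0.0304, 0.0285]
eef_rot: [-3.111, -0.437, -0.007]
wrist_force: [-4.3, 0.7, 16.1]
finger_gap: 0.0008
```

Emit:
send_rows:
  angular:
    - [0, 0, 0]
    - [0, 0, 0]
    - [0, 0, 0]
    - [0, 0, 0]
  xyz:
    - [-0.02, 0, 0.04]
    - [-0.02, 0, 0.04]
    - [0, 0, 0]
    - [0, 0, 0]
  grip: [0, 0, 0, 0]

```text
time: 14.58
position: [0.5718, -0.0304, 0.0283]
eef_rot: [-3.111, -0.437, -0.009]
wrist_force: [-4.1, 1.8, 19.1]
finger_gap: 0.0004
```

Emit:
send_rows:
  angular:
    - [0, 0, 0]
    - [0, 0, 0]
    - [0, 0, 0]
  xyz:
    - [0, 0, 0.03]
    - [0, 0, 0]
    - [0, 0, 0]
  grip: [0, 0, 0]

```text
time: 14.83
position: [0.5718, -0.0304, 0.0282]
eef_rot: [-3.111, -0.437, -0.009]
wrist_force: [-4.6, 1.4, 20.5]
finger_gap: 0.0001
```

Emit:
send_rows:
  angular:
    - [0, 0, 0]
    - [0, 0, 0]
    - [0, 0, 0]
  xyz:
    - [0, 0, 0]
    - [0, 0, 0]
    - [0, 0, 0]
  grip: [0, 0, 0]

```text
time: 15.08
position: [0.5718, -0.0304, 0.0281]
eef_rot: [-3.111, -0.437, -0.009]
wrist_force: [-4.5, 1.7, 20.2]
finger_gap: 0.0006
```

Emit:
send_rows:
  angular:
    - [0, 0, 0]
    - [0, 0, 0]
    - [0, 0, 0]
  xyz:
    - [0, 0, 0]
    - [0, 0, 0]
    - [0, 0, 0]
  grip: [0, 0, 0]

```text
time: 15.33
position: [0.5717, -0.0304, 0.0281]
eef_rot: [-3.111, -0.437, -0.009]
wrist_force: [-3.5, 0.6, 21.1]
finger_gap: 0.0004
```

Emit:
send_rows:
  angular:
    - [0, 0, 0]
    - [0, 0, 0]
    - [0, 0, 0]
  xyz:
    - [0, 0, 0]
    - [0, 0, 0]
    - [0, 0, 0]
  grip: [0, 0, 0]

```text
time: 15.58
position: [0.5718, -0.0304, 0.0281]
eef_rot: [-3.111, -0.437, -0.009]
wrist_force: [-3.9, 1.5, 21.1]
finger_gap: 0.0008
```

About 20.7 N, 10 N over the moving force and below 26 N. Now I hold for over 4 s.

Emit:
send_rows:
  angular:
    - [0, 0, 0]
    - [0, 0, 0]
    - [0, 0, 0]
    - [0, 0, 0]
    - [0, 0, 0]
    - [0, 0, 0]
    - [0, 0, 0]
    - [0, 0, 0]
    - [0, 0, 0]
    - [0, 0, 0]
  xyz:
    - [0, 0, 0]
    - [0, 0, 0]
    - [0, 0, 0]
    - [0, 0, 0]
    - [0, 0, 0]
    - [0, 0, 0]
    - [0, 0, 0]
    - [0, 0, 0]
    - [0, 0, 0]
    - [0, 0, 0]
  grip: [0, 0, 0, 0, 0, 0, 0, 0, 0, 0]

```text
time: 16.42
position: [0.5718, -0.0304, 0.0282]
eef_rot: [-3.111, -0.437, -0.009]
wrist_force: [-5.6, 1.5, 20.8]
finger_gap: 0.0003
```

Emit:
send_rows:
  angular:
    - [0, 0, 0]
    - [0, 0, 0]
    - [0, 0, 0]
    - [0, 0, 0]
    - [0, 0, 0]
    - [0, 0, 0]
    - [0, 0, 0]
    - [0, 0, 0]
    - [0, 0, 0]
    - [0, 0, 0]
  xyz:
    - [0, 0, 0]
    - [0, 0, 0]
    - [0, 0, 0]
    - [0, 0, 0]
    - [0, 0, 0]
    - [0, 0, 0]
    - [0, 0, 0]
    - [0, 0, 0]
    - [0, 0, 0]
    - [0, 0, 0]
  grip: [0, 0, 0, 0, 0, 0, 0, 0, 0, 0]

```text
time: 17.25
position: [0.5718, -0.0304, 0.0281]
eef_rot: [-3.111, -0.437, -0.009]
wrist_force: [-5.1, 1.3, 21.1]
finger_gap: 0.0006
```

Emit:
send_rows:
  angular:
    - [0, 0, 0]
    - [0, 0, 0]
    - [0, 0, 0]
    - [0, 0, 0]
    - [0, 0, 0]
    - [0, 0, 0]
    - [0, 0, 0]
    - [0, 0, 0]
    - [0, 0, 0]
    - [0, 0, 0]
  xyz:
    - [0, 0, 0]
    - [0, 0, 0]
    - [0, 0, 0]
    - [0, 0, 0]
    - [0, 0, 0]
    - [0, 0, 0]
    - [0, 0, 0]
    - [0, 0, 0]
    - [0, 0, 0]
    - [0, 0, 0]
  grip: [0, 0, 0, 0, 0, 0, 0, 0, 0, 0]

```text
time: 18.08
position: [0.5718, -0.0304, 0.0281]
eef_rot: [-3.111, -0.437, -0.009]
wrist_force: [-5.1, 1.7, 20.3]
finger_gap: 0.0006
```

Emit:
send_rows:
  angular:
    - [0, 0, 0]
    - [0, 0, 0]
    - [0, 0, 0]
    - [0, 0, 0]
    - [0, 0, 0]
    - [0, 0, 0]
    - [0, 0, 0]
    - [0, 0, 0]
    - [0, 0, 0]
    - [0, 0, 0]
  xyz:
    - [0, 0, 0]
    - [0, 0, 0]
    - [0, 0, 0]
    - [0, 0, 0]
    - [0, 0, 0]
    - [0, 0, 0]
    - [0, 0, 0]
    - [0, 0, 0]
    - [0, 0, 0]
    - [0, 0, 0]
  grip: [0, 0, 0, 0, 0, 0, 0, 0, 0, 0]

```text
time: 18.92
position: [0.5718, -0.0304, 0.0281]
eef_rot: [-3.111, -0.437, -0.009]
wrist_force: [-5.4, 1.5, 20.6]
finger_gap: 0.0005
```

Run:
```python
from h import *
im=shot("scene"); save("s3.png",im["color"][60:340,160:480].repeat(2,0).repeat(2,1)); delta([.5716,-.0323,.060],-74)
```

```text
t 18.97 pos [ 0.5718 -0.0304  0.0282] F [-4.15  1.02 19.97] gap 0.0002
rot [ 0.0006 -0.0057  0.    ] shift cm [-0.06  0.18 -3.18]
```

View pics/s3.png

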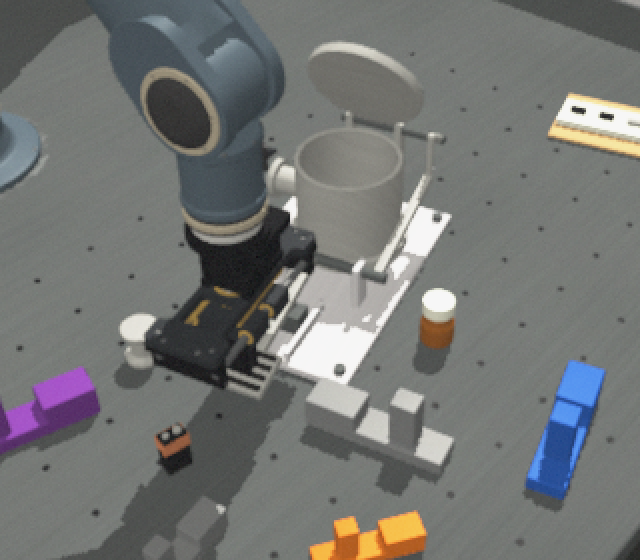

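The lid is wide open at (365,85), the pad is down at (260,375), and the chock (380,430), battery, fitting and vial are in place. After a few more hold rows I ease up at about 7 mm/s.

Emit:
send_rows:
  angular:
    - [0, 0, 0]
    - [0, 0, 0]
    - [0, 0, 0]
    - [0, 0, 0]
    - [0, 0, 0]
    - [0, 0, 0]
  xyz:
    - [0, 0, 0]
    - [0, 0, 0]
    - [0, 0, 0]
    - [0, 0, 0]
    - [0, 0, 0]
    - [0, 0, 0]
  grip: [0, 0, 0, 0, 0, 0]

```text
time: 19.47
position: [0.5718, -0.0304, 0.0282]
eef_rot: [-3.111, -0.437, -0.009]
wrist_force: [-4.6, 1.5, 20.7]
finger_gap: 0.0008
```

Emit:
send_rows:
  angular:
    - [0, 0, 0]
    - [0, 0, 0]
    - [0, 0, 0]
    - [0, 0, 0]
    - [0, 0, 0]
    - [0, 0, 0]
    - [0, 0, 0]
    - [0, 0, 0]
    - [0, 0, 0]
    - [0, 0, 0]
  xyz:
    - [0, 0, -0.04]
    - [0, 0, -0.05]
    - [0, 0, -0.06]
    - [0, 0, -0.06]
    - [0, 0, -0.06]
    - [0, 0, -0.06]
    - [0, 0.01, -0.06]
    - [0, 0.01, -0.06]
    - [0, 0.01, -0.06]
    - [0, 0.01, -0.06]
  grip: [0, 0, 0, 0, 0, 0, 0, 0, 0, 0]

```text
time: 20.3
position: [0.5719, -0.031, 0.0325]
eef_rot: [-3.111, -0.437, -0.009]
wrist_force: [-2.0, 1.9, 9.8]
finger_gap: 0.0009
```

Emit:
send_rows:
  angular:
    - [0, 0, 0]
    - [0, 0, 0]
    - [0, 0, 0]
    - [0, 0, 0]
    - [0, 0, 0]
    - [0, 0, 0]
    - [0, 0, 0]
    - [0, 0, 0]
    - [0, 0, 0]
    - [0, 0, 0]
  xyz:
    - [0, 0.01, -0.06]
    - [0, 0.01, -0.06]
    - [0, 0.01, -0.06]
    - [0, 0.01, -0.06]
    - [0, 0.01, -0.06]
    - [0, 0.01, -0.06]
    - [0, 0.01, -0.06]
    - [0, 0.01, -0.06]
    - [0, 0, -0.06]
    - [0, 0, -0.06]
  grip: [0, 0, 0, 0, 0, 0, 0, 0, 0, 0]

```text
time: 21.13
position: [0.5721, -0.0318, 0.0385]
eef_rot: [-3.111, -0.437, -0.009]
wrist_force: [-0.3, 0.6, 10.0]
finger_gap: 0.0006
```

Emit:
send_rows:
  angular:
    - [0, 0, 0]
    - [0, 0, 0]
    - [0, 0, 0]
    - [0, 0, 0]
    - [0, 0, 0]
    - [0, 0, 0]
    - [0, 0, 0]
    - [0, 0, 0]
    - [0, 0, 0]
    - [0, 0, 0]
  xyz:
    - [0, 0, -0.06]
    - [0, 0, -0.06]
    - [0, 0, -0.06]
    - [0, 0, -0.06]
    - [0, 0, -0.06]
    - [0, 0, -0.06]
    - [0, 0, -0.06]
    - [0, 0, -0.06]
    - [0, 0, -0.06]
    - [0, 0, -0.06]
  grip: [0, 0, 0, 0, 0, 0, 0, 0, 0, 0]

```text
time: 21.97
position: [0.5722, -0.0323, 0.0445]
eef_rot: [3.111, 0.437, 0.009]
wrist_force: [-0.6, 0.1, 9.4]
finger_gap: 0.0005
```

Emit:
send_rows:
  angular:
    - [0, 0, 0]
    - [0, 0, 0]
    - [0, 0, 0]
    - [0, 0, 0]
    - [0, 0, 0]
    - [0, 0, 0]
    - [0, 0, 0]
    - [0, 0, 0]
    - [0, 0, 0]
    - [0, 0, 0]
  xyz:
    - [0, 0, -0.06]
    - [0, 0, -0.06]
    - [0, 0, -0.06]
    - [0, 0, -0.06]
    - [0, 0, -0.06]
    - [0, 0, -0.06]
    - [0, 0, -0.06]
    - [0, 0, -0.06]
    - [0, 0, -0.06]
    - [0, 0, -0.06]
  grip: [0, 0, 0, 0, 0, 0, 0, 0, 0, 0]

```text
time: 22.8
position: [0.5723, -0.0326, 0.0505]
eef_rot: [3.111, 0.436, 0.01]
wrist_force: [-0.6, -1.7, 9.0]
finger_gap: 0.0006
```

Emit:
send_rows:
  angular:
    - [0, 0, 0]
    - [0, 0, 0]
    - [0, 0, 0]
    - [0, 0, 0]
    - [0, 0, 0]
    - [0, 0, 0]
    - [0, 0, 0]
    - [0, 0, 0]
    - [0, 0, 0]
    - [0, 0, 0]
  xyz:
    - [0, 0, -0.06]
    - [0, 0, -0.06]
    - [0, 0, -0.06]
    - [0, 0, -0.06]
    - [0, 0, -0.06]
    - [0, 0, -0.06]
    - [0, 0, -0.06]
    - [0, 0, -0.06]
    - [0, 0, -0.06]
    - [0, 0, -0.06]
  grip: [0, 0, 0, 0, 0, 0, 0, 0, 0, 0]

```text
time: 23.63
position: [0.5723, -0.0327, 0.0564]
eef_rot: [3.111, 0.436, 0.01]
wrist_force: [0.1, 0.4, 8.7]
finger_gap: 0.0003
```

Emit:
send_rows:
  angular:
    - [0, 0, 0]
    - [0, 0, 0]
    - [0, 0, 0]
    - [0, 0, 0]
    - [0, 0, 0]
    - [0, 0, 0]
    - [0, 0, 0]
    - [0, 0, 0]
    - [0, 0, 0]
    - [0, 0, 0]
  xyz:
    - [0, 0, -0.06]
    - [0, 0, -0.06]
    - [0, 0, -0.06]
    - [0, 0, -0.06]
    - [0, 0, -0.06]
    - [0, 0, -0.06]
    - [0, 0, -0.06]
    - [0, 0, -0.06]
    - [0, 0, -0.06]
    - [0, 0, -0.06]
  grip: [0, 0, 0, 0, 0, 0, 0, 0, 0, 0]

```text
time: 24.47
position: [0.5706, -0.0327, 0.0607]
eef_rot: [-3.111, -0.436, -0.004]
wrist_force: [1.1, 0.2, 0.5]
finger_gap: 0.0006
```

Emit:
send_rows:
  angular:
    - [0, 0, 0]
    - [0, 0, 0]
    - [0, 0, 0]
    - [0, 0, 0]
    - [0, 0, 0]
    - [0, 0, 0]
    - [0, 0, 0]
    - [0, 0, 0]
  xyz:
    - [0, 0, -0.1]
    - [0, 0, -0.3]
    - [0, 0, -1]
    - [0, 0, -2]
    - [0, 0, -2.5]
    - [0, 0, -2.5]
    - [0, 0, 0]
    - [0, 0, 0]
  grip: [0, 0, 0, 0, 0, 0, 0, 0]

```text
time: 25.13
position: [0.5711, -0.0327, 0.1466]
eef_rot: [3.111, 0.436, 0.009]
wrist_force: [-1.1, -0.8, -0.2]
finger_gap: 0.0003
```

Run:
```python
from h import *
im=shot("scene"); save("s4.png",im["color"][60:340,160:480].repeat(2,0).repeat(2,1)); W=pts(im); x,y,z=np.moveaxis(W,-1,0)
delta([.5716,-.0323,.060],-74)
print("lid top z 5/50/95",np.percentile(z[(np.hypot(x-.498,y-.207)<.055)&(z>.1)&(z<.2)],[5,50,95]).round(4))
for n,p,h in [("vial",(.673,.147),.045),("battery",(.5936,-.1424),.035),("fitting",(.462,-.071),.035),("tab",(.741,.016),.058)]:
    q=W[(np.hypot(x-p[0],y-p[1])<.03)&(z>h)&(z<.08)]; print(n,len(q),q.mean(0).round(4) if len(q) else "",)
    
a=np.radians(16); d=W[...,:2]-[.5716,-.0323]; s=d@[-np.sin(a),np.cos(a)]; t=d@[-np.cos(a),-np.sin(a)]
p=(abs(s)<.025)&(abs(t)<.03)&(z>.04)&(z<.07); print("pad z",p.sum(),np.median(z[p]))
```

```text
t 25.18 pos [ 0.57   -0.0328  0.1451] F [-0.5  -0.88 -0.72] gap 0.0005
rot [ 0.0005 -0.0025 -0.0005] shift cm [ 0.14 -0.01  8.51]
lid top z 5/50/95 [0.1299 0.1326 0.1369]
vial 184 [0.6765 0.1449 0.0532]
battery 155 [ 0.5969 -0.143   0.0422]
fitting 237 [ 0.4649 -0.0723  0.0406]
tab 185 [0.7418 0.0129 0.0643]
pad z 638 0.05972549319603615
```

View pics/s4.png

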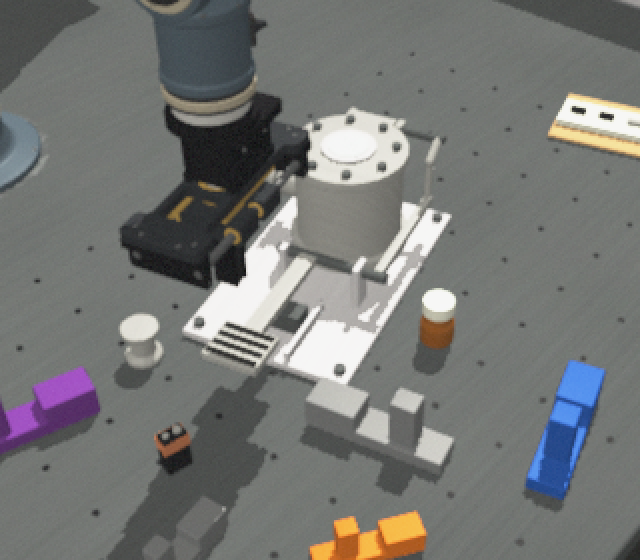

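The lid is shut at (350,145), the pad is back up at (240,345), the chock stands clear at (380,430), and the bystanders are where they were. Nothing is touching the robot, so I hand in.

```bash
python3 -c "
from plant import bot
print(bot.hand_in())"
```

```text
the job is handed in; nothing more can be done
None
```

The job is done and handed in at about 25 s of the 70 s allowed. Hand-in gives no verdict, so the results below are from my own checks.

- **Chock:** I lifted the grey chock 4 mm, drew it out about 104 mm and let it go. It stands upright with its origin about 109 mm from the pad centre, against the required 65 mm.
- **Pedal:** The pad needed about 10 N to move and met the stop after about 31 mm of travel. I held it for about 4.6 s at about 20.7 N at the wrist (below the 26 N limit), and a picture showed the lid wide open. The stop force is inferred: the pad carried about 10 N more than moves the pedal, above the 6 to 9 N the task gives for an 8 N bearing.
- **Easing up:** I raised the pad at about 7 mm/s, over roughly 4.5 s.

**Last checks:**
- **Lid and pad:** The lid top is at 133 mm, so it is shut. The pad is back at 60 mm.
- **Robot:** Contact force is near zero.
- **Bystanders:** All three are within about 5 mm of the first measurements. The first were from the top camera and the last from the scene camera, so that includes camera offset.
- **Stop block:** I did not measure its shift separately; it held steady under load.
- **Sideways push:** There was a force of up to 5 N on the pad during the hold, from friction. It stayed within limits.

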